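# Open the dry block incubator

## Robot

A 6-joint arm with a two-finger parallel gripper is mounted at the origin on the work surface. World frame = base frame: x ahead of the robot, y to its left, z up, the work surface at z = 0. Lengths are in mm, angles in rad, forces in N, time in s.
With the tool pointing down it reaches from about 400 to 925 mm from the base axis. Payload 12.5 kg.
Tool frame: the origin (TCP) lies at the very end of the fingers, on their centre line; the grasp point (between the pads) lies 19 mm behind it; z points along the fingers, y is the line along which they close (so a half turn about z gives the same grasp; the last joint's range is limited). The gripper opens to 95 mm and grips with 3 to 60 N. Pads are 20 mm wide; open, the fingers measure 119 mm over their backs; the gripper's body (75 mm by 180 mm) begins 59 mm behind the grasp point.
Start: joints at [1.19, 0.491, 1.559, -0, 1.092, -0.106], TCP at [169.579, 601.573, 214.661] pointing down, gripper open.
Joint ranges: [-3.1, 3.1], [-0.84, 2.19], [0.05, 2.79], [-1.13, 4.28], [0.06, 2.93], [-2.69, 2.69]. Speed limits (rad/s): [2.22, 2.22, 2.79, 3.14, 3.14, 3.14].

## Interface

Orientations are given as a unit quaternion [x, y, z, w].
In Python, from station import telemetry, vision, ticket, silhouettes, mark_of gives the robot as it stands. The module is installed in compiled form; this text tells all that it offers.
- The arm moves only by the shell command python3 -m creep 'ROWS'. ROWS is JSON, a list of rows, each an object of numbers: "dx", "dy", "dz": the shift along the world's x, y, z in mm; "wx", "wy", "wz": the turn, a rotation vector about the world's x, y, z in rad; "hand": the opening, from -1 (shut) to 1 (fully open). In form: [{"dx": .., "dy": .., "dz": .., "wx": .., "wy": .., "wz": .., "hand": ..}, ...]. A call has exactly 5 rows; each row shifts and turns the commanded pose from where the row before left it; what a row does not reach is not made up. A row lasts 1/8 s, in which the tool goes at most 62.5 mm and 10.7 degrees, less where a joint would pass 70% of its speed; a pose out of reach is approached as far as the arm can. A call with a gripper value outside its range is refused whole. The fingers move at their own pace and stop on an object; the grip force is fixed at half the most. Time passes only in rows, so rows that do not move let the fingers close, or fill a call up. It gives the time, the measured TCP pose, the force, the opening and the grip force at its end, in the units of the state.
- telemetry.get_obs(): the state, without advancing time (a new reading comes with each control period).
- vision.grab_frame(name): name is "scene" or "top" or "wrist"; returns the picture (420x560x3 uint8, blue, green, red); there is no depth.
- vision.camera_params(name): a dict with "vfov" (degrees; the focal length in pixels is half the picture's height over the tangent of half this angle, whatever the lens; pixels are square), "cx", "cy" (the principal point, pixels), "distortion" ([k1, k2, p1, p2, k3] as OpenCV has them; the pictures are not rectified), "rvec" (rotation vector, rad) and "tvec" (3), from world to camera coordinates, as OpenCV has them. Camera axes: x right, y down, z forward; pixel columns grow to the right and rows downward; lengths in mm; the calibration is good to about 2 mm. A picture is of the moment at which its call begins: read the wrist's pose just before it. camera_params takes no time and is no camera call; for the wrist camera it gives the pose at the moment of the call.
- ticket.job_done(): hands the job in; it is judged then, once.
Trained networks look in the newest picture that a camera, given by its name, has taken for a name from the list of things; names that differ only in an ending like _2 or _b are one class to them, and where a whole thing is asked for, a point or a joint stands for the part that bears it (a point fixed in the world has none). Each returns a list of dicts, best first, with "score" (0 to 1); they miss things now and then, are a little off and sometimes report something else, mostly with a low value. They report only what shows in the picture. A call takes as long as a camera call.
- silhouettes(query, camera): "mask" (420x560 bool, what is visible of it) and "extent" ([left, top, width, height] as shares, 0 to 1, of the picture: columns of its width, rows of its height, round what is visible of it).
- mark_of(query, camera): "position" ([column, row] as shares, 0 to 1, of the picture: columns of its width, rows of its height: a listed point, or the origin of a listed thing).
The state is a dict: "time_s": time; "joint_pos": joint angles; "joint_vel": joint speeds; "joint_torque": joint torques, N m; "tcp_pos": TCP position; "tool_rot": TCP orientation; "contact_force": force on the tool from outside, world axes, zero at the start; "torque": the same for the moment, N m; "width": finger opening in mm; "grasp_force": force on a finger pad.
Only numpy, scipy, OpenCV 4.12 (cv2) and the standard library are available. Lean on these libraries where they do the work, as an engineer would, in place of code of your own. Each camera call takes 0.05 s, during which the arm holds its last target. There are 200 camera calls.

## Task

Open the rectangular dry block incubator on the lab bench, ready for loading: press the oblong release key on the deck in front of its lid right down, until the catch lets go and the lid springs up to its stop, then take your hand away and leave the lid standing open. Do not touch the round mini centrifuge beside it.

Things in the scene. Friction and masses are not known exactly. Their poses are not given: they have to be found in the camera images.
- incubator: White box fixed to the bench, 240 mm deep (x), 180 mm wide (y); origin under its centre, z up, front at -x. Its low front deck (75 mm deep, top 85 mm up) carries the release key in the middle, a round timer dial (26 mm wide, top 97 mm up) 62 mm to +y of the key and a flat display to -y; neither opens the lid. Behind the deck lies the grey lid with a clear window, top 118 mm up.
- release_top (a point): Centre of the top of the grey oblong release key, 24 mm (x) by 40 mm (y), 95 mm above the bench, 10 mm above the deck. Axes as the incubator's: +x towards the lid, whose front edge is 41 mm away. The key sinks straight down 6 mm to a hard stop; about 1.5 N starts it, 5 N holds it down; the catch lets go at about 3.5 mm. It springs back when let go.
- lid (a joint): Angle of the incubator's lid (176 mm wide, 155 mm deep) about its rear hinge, rad: about 0 shut and latched (it cannot simply be lifted), 1.25 open at its stop. Once the catch lets go, a damped spring lifts it to the stop in about 1 to 1.5 s and holds it there; its front edge is then about 250 mm above the bench, swung back towards the hinge.
- spin: Mini centrifuge, a bystander fixed to the bench: round white base of 150 mm diameter with a clear dome, 112 mm high; at its front (its -x) a square nose with a smaller grey key, 58 mm up, 92 mm from the axis. Origin on the bench under the middle of the round base, z up. It stands left or right of the incubator, centres about 280 mm or more apart. Not to be touched.

How it is judged (in metres and radians):
On the way:
1. the release key is pressed down (at least 3 mm of its 6 mm) (distance of release_top from where it was at the start of the episode above 0.003 m).
At the end, for the whole second after the job is handed in: the incubator's lid stands open at its stop, within 10 degrees (lid above 1.08 rad), at rest, and the release key is let go and back up (less than 2 mm down) (value of joint lid above 1.08 rad and distance of release_top from where it was at the start of the episode below 0.002 m and velocity of joint lid below 0.1 rad/s); the robot touches nothing.
It fails at once if the robot touches the mini centrifuge (more than 2 N) (contact force between spin and the fingers above 2 N or contact force between spin and the arm above 2 N).
It also fails if it takes over 29 s, if anything falls off the work surface, if the arm or the gripper's body presses on something with over 40 N, if the wrist force passes 120 N, or if a joint passes its speed limit or range.

## Working session

There is one attempt and no reset: what is moved stays moved. The work goes in short steps, Python scripts to look and compute and a shell command to move; the robot and the scene stay as the last step left them, time stands still between calls to the robot, and variables do not carry over. Pictures are saved under pics/ and viewed, at most 10 in all, crops included, and the job is handed in when it is done.

```bash
mkdir -p pics
cat > h.py <<'E'
import numpy as np, cv2
from station import telemetry, vision, ticket, silhouettes, mark_of
def K(c):
    p=vision.camera_params(c); f=210/np.tan(np.radians(p['vfov'])/2)
    return np.array([[f,0,p['cx']],[0,f,p['cy']],[0,0,1]]),np.array(p['distortion'],float),np.array(p['rvec'],float),np.array(p['tvec'],float)
def ray(c,pos,z):
    k,d,r,t=K(c); uv=np.array(pos)*[560,420]
    n=cv2.undistortPoints(uv.reshape(1,1,2).astype(float),k,d)[0,0]
    R=cv2.Rodrigues(r)[0]; o=-R.T@t; v=R.T@np.array([n[0],n[1],1])
    return o+v*(z-o[2])/v[2]
E
python3 - <<'E'
from h import *
ims=[]
for c in ['scene','top']:
    im=vision.grab_frame(c); cv2.imwrite(f'pics/{c}0.png',im)
    for q,z in [('release_top',95),('incubator',0),('spin',0)]:
        for m in mark_of(q,c)[:2]:
            print(c,q,round(m['score'],2),np.array(m['position'])*[560,420],ray(c,m['position'],z).round(1))
o=telemetry.get_obs();print(o['time_s'],o['tcp_pos'],o['tool_rot'],o['contact_force'])
E
```

```text
scene release_top 0.57 [201.712 140.28 ] [ 501.  -248.5   95. ]
scene incubator 0.79 [183.512 192.108] [ 589.  -256.5    0. ]
scene spin 0.68 [393.792 254.982] [532.5 239.8   0. ]
top release_top 0.58 [381.584 254.394] [ 505.7 -248.1   95. ]
top incubator 0.98 [378.28  222.012] [ 585.4 -261.4    0. ]
top incubator 0.56 [181.216 246.708] [530.5 246.2   0. ]
top spin 0.88 [180.208 246.918] [530.  248.8   0. ]
0.4 [169.57962171 601.54258025 214.57659319] [ 1.36970937e-01  9.90575066e-01 -2.94608845e-05 -1.05008322e-05] [ 0.23688568 -0.24760126 -0.50218912]
```

View pics/top0.png

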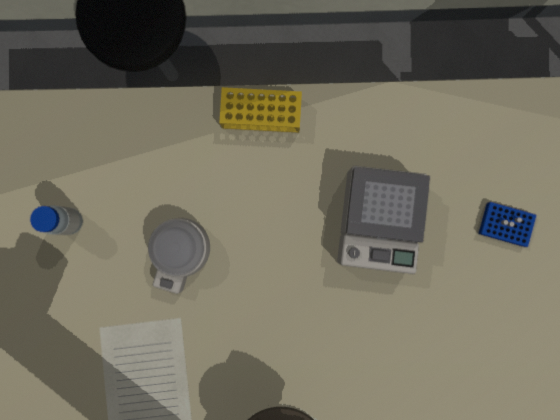

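View pics/scene0.png

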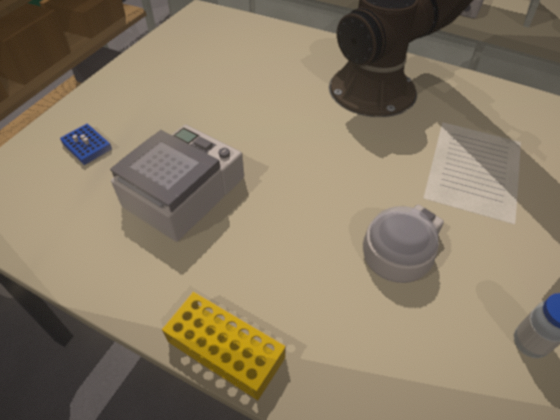

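The top view shows the incubator with its key at about (381,255) and its front edge running from (343,262) to (416,271), so yaw is about -0.13 rad. The centrifuge is at (180,248). The scene view agrees, with the key near (203,143). The key sits at about (505,-248), and I'll move high, clear of the centrifuge, with the hand shut.

```bash
python3 -m creep '[{"dx":32,"dy":-50,"dz":15,"wz":0.03,"hand":-1},{"dx":32,"dy":-50,"dz":15,"wz":0.03,"hand":-1},{"dx":32,"dy":-50,"dz":15,"wz":0.03,"hand":-1},{"dx":32,"dy":-50,"dz":15,"wz":0.03,"hand":-1},{"dx":32,"dy":-50,"dz":15,"wz":0.02,"hand":-1}]'
python3 -m creep '[{"dx":18,"dy":-58,"dz":0,"hand":-1},{"dx":18,"dy":-58,"dz":0,"hand":-1},{"dx":18,"dy":-58,"dz":0,"hand":-1},{"dx":18,"dy":-58,"dz":0,"hand":-1},{"dx":18,"dy":-58,"dz":0,"hand":-1}]'
```

```text
invalid input at $[0]: expected keys dx, dy, dz, wx, wy, wz, hand
invalid input at $[0]: expected keys dx, dy, dz, wx, wy, wz, hand
```

```bash
python3 -m creep '[{"dx":32,"dy":-50,"dz":15,"wx":0,"wy":0,"wz":0.03,"hand":-1},{"dx":32,"dy":-50,"dz":15,"wx":0,"wy":0,"wz":0.03,"hand":-1},{"dx":32,"dy":-50,"dz":15,"wx":0,"wy":0,"wz":0.03,"hand":-1},{"dx":32,"dy":-50,"dz":15,"wx":0,"wy":0,"wz":0.03,"hand":-1},{"dx":32,"dy":-50,"dz":15,"wx":0,"wy":0,"wz":0.02,"hand":-1}]'
python3 -m creep '[{"dx":18,"dy":-58,"dz":0,"wx":0,"wy":0,"wz":0,"hand":-1},{"dx":18,"dy":-58,"dz":0,"wx":0,"wy":0,"wz":0,"hand":-1},{"dx":18,"dy":-58,"dz":0,"wx":0,"wy":0,"wz":0,"hand":-1},{"dx":18,"dy":-58,"dz":0,"wx":0,"wy":0,"wz":0,"hand":-1},{"dx":18,"dy":-58,"dz":0,"wx":0,"wy":0,"wz":0,"hand":-1}]'
```

```text
time_s: 1.02
tcp_pos: [330.3, 349.9, 290.3]
tool_rot: [0.067, 0.998, 0.0, 0.0]
contact_force: [-0.8, 0.6, 0.5]
width: 50.8
grasp_force: 0.0
time_s: 1.65
tcp_pos: [419.8, 59.6, 290.0]
tool_rot: [0.067, 0.998, 0.0, 0.001]
contact_force: [0.8, 0.5, 1.1]
width: 2.3
grasp_force: 0.0
```

```bash
python3 -m creep '[{"dx":12,"dy":-60,"dz":-6,"wx":0,"wy":0,"wz":0,"hand":-1},{"dx":12,"dy":-60,"dz":-6,"wx":0,"wy":0,"wz":0,"hand":-1},{"dx":12,"dy":-60,"dz":-6,"wx":0,"wy":0,"wz":0,"hand":-1},{"dx":12,"dy":-60,"dz":-6,"wx":0,"wy":0,"wz":0,"hand":-1},{"dx":12,"dy":-60,"dz":-6,"wx":0,"wy":0,"wz":0,"hand":-1}]'
python3 - <<'E'
from h import *
c='wrist'
im=vision.grab_frame(c); cv2.imwrite('pics/wrist1.png',im)
for q,z in [('release_top',95),('incubator',0)]:
    for m in mark_of(q,c)[:2]:
        print(q,round(m['score'],2),np.array(m['position'])*[560,420],ray(c,m['position'],z).round(1))
for m in silhouettes('release_top',c)[:2]:
    k=m['mask'].astype(np.uint8); print(round(m['score'],2),k.sum(),cv2.minAreaRect(cv2.findNonZero(k)))
    (x,y),_,_=cv2.minAreaRect(cv2.findNonZero(k)); print(ray(c,[x/560,y/420],95))
print(telemetry.get_obs()['tcp_pos'])
E
```

```text
time_s: 2.28
tcp_pos: [479.6, -240.6, 259.6]
tool_rot: [0.068, 0.998, -0.0, 0.0]
contact_force: [1.4, -0.3, -0.2]
width: 0.6
grasp_force: 0.0
release_top 0.63 [283.808 249.102] [ 545.7 -250.3   95. ]
release_top 0.58 [283.696 216.72 ] [ 504.6 -244.7   95. ]
incubator 0.67 [283.192 252.084] [ 591.2 -254.2    0. ]
0.92 661 ((282.5, 213.0), (20.0, 33.0), 90.0)
[ 499.36228628 -241.24055397   95.        ]
[ 479.20654212 -239.05163688  259.11959412]
```

View pics/wrist1.png

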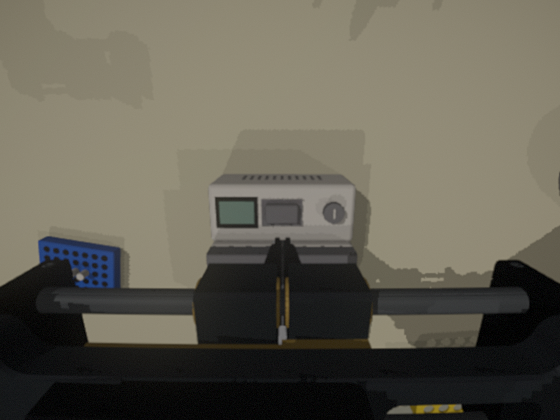

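The wrist view shows the key at about (282,212), the display to its left and the dial at (333,212). The hand is aligned with the incubator. The estimates agree on the key being at about (503,-246). I'll go down at about (498,-245), tilted slightly back away from the lid.

```bash
python3 -m creep '[{"dx":4,"dy":-1,"dz":-28,"wx":-0.004,"wy":-0.03,"wz":0,"hand":-1},{"dx":4,"dy":-1,"dz":-28,"wx":-0.004,"wy":-0.03,"wz":0,"hand":-1},{"dx":4,"dy":-1,"dz":-28,"wx":-0.004,"wy":-0.03,"wz":0,"hand":-1},{"dx":4,"dy":-1,"dz":-28,"wx":-0.004,"wy":-0.03,"wz":0,"hand":-1},{"dx":3,"dy":-1,"dz":-28,"wx":-0.004,"wy":-0.03,"wz":0,"hand":-1}]'
python3 - <<'E'
from h import *
im=vision.grab_frame('wrist'); cv2.imwrite('pics/wrist2.png',im)
for m in mark_of('release_top','wrist')[:2]: print(round(m['score'],2),np.array(m['position'])*[560,420],ray('wrist',m['position'],95).round(1))
o=telemetry.get_obs();print(o['tcp_pos'],o['tool_rot'])
k,d,r,t=K('wrist')
for z in (0,-20): print(cv2.projectPoints(np.array([o['tcp_pos']])+[0,0,z],r,t,k,d)[0].ravel())
E
```

```text
time_s: 3.1
tcp_pos: [498.8, -241.9, 119.6]
tool_rot: [0.066, 0.995, -0.005, 0.076]
contact_force: [-0.2, 0.4, 1.1]
width: 0.6
grasp_force: 0.0
0.56 [280.616 241.71 ] [ 499.8 -242.8   95. ]
[ 497.45406548 -241.35814429  117.96587161] [ 0.06663264  0.99503333 -0.00369632  0.07385864]
[282.24902732 257.00483724]
[282.15218279 240.72092606]
```

View pics/wrist2.png

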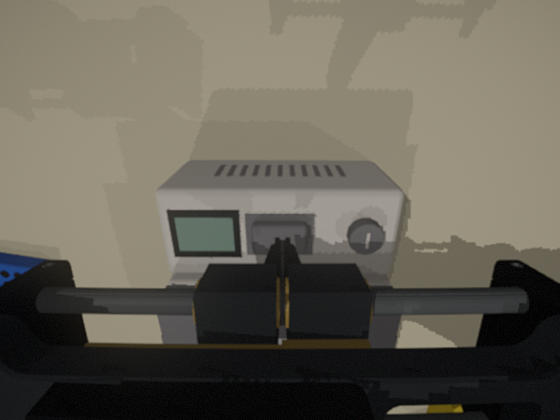

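The key spans about columns 250–310 with its front edge at row 222. The fingertips hide its rear part, and the dial top is at (366,235). A quick check of the key's x from these edges.

Run:
```python
from h import *
for n,u,v,z in [('front L',253,222,95),('front R',308,222,95),('dial',366,235,97),('lidL',165,272,118),('deckfront L',160,188,85),('deckfront R',403,192,85)]:
    print(n,ray('wrist',[u/560,v/420],z).round(1))
print(telemetry.get_obs()['tcp_pos'])
```

```text
front L [ 482.  -259.2   95. ]
front R [ 487.  -222.3   95. ]
dial [ 501.3 -183.7   97. ]
lidL [ 498.9 -317.9  118. ]
deckfront L [ 452.8 -319.5   85. ]
deckfront R [ 478.  -154.7   85. ]
[ 497.45406548 -241.35814429  117.96587161]
```

```bash
python3 -m creep '[{"dx":0,"dy":0,"dz":-16,"wx":0,"wy":0,"wz":0,"hand":-1},{"dx":0,"dy":0,"dz":-3,"wx":0,"wy":0,"wz":0,"hand":-1},{"dx":0,"dy":0,"dz":-3,"wx":0,"wy":0,"wz":0,"hand":-1},{"dx":0,"dy":0,"dz":-2,"wx":0,"wy":0,"wz":0,"hand":-1},{"dx":0,"dy":0,"dz":0,"wx":0,"wy":0,"wz":0,"hand":-1}]'
```

```text
time_s: 3.82
tcp_pos: [498.8, -243.4, 96.1]
tool_rot: [0.067, 0.995, -0.005, 0.076]
contact_force: [0.8, 1.8, 2.3]
width: 0.9
grasp_force: 0.8
```

```bash
python3 -m creep '[{"dx":0,"dy":0,"dz":-2,"wx":0,"wy":0,"wz":0,"hand":-1},{"dx":0,"dy":0,"dz":-1.5,"wx":0,"wy":0,"wz":0,"hand":-1},{"dx":0,"dy":0,"dz":-1.5,"wx":0,"wy":0,"wz":0,"hand":-1},{"dx":0,"dy":0,"dz":0,"wx":0,"wy":0,"wz":0,"hand":-1},{"dx":0,"dy":0,"dz":0,"wx":0,"wy":0,"wz":0,"hand":-1}]'
python3 - <<'E'
from h import *
im=vision.grab_frame('scene'); cv2.imwrite('pics/s3.png',im)
E
```

```text
time_s: 4.45
tcp_pos: [498.7, -243.5, 90.8]
tool_rot: [0.067, 0.995, -0.005, 0.076]
contact_force: [2.7, 1.6, 4.0]
width: 0.4
grasp_force: 2.1
```

View pics/s3.png

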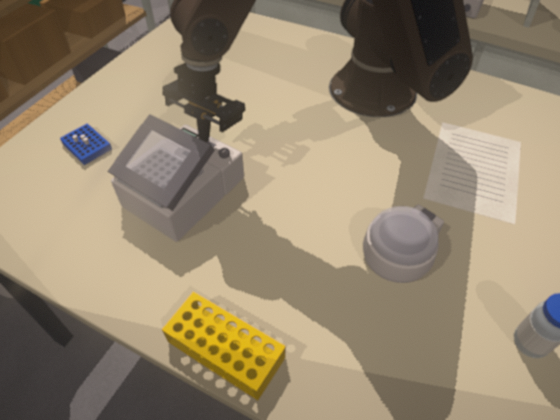

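The scene view shows the lid coming up, with its front edge near (180,130), and the fingers on the key at (205,137). I'll let go, backing away up and towards the robot.

```bash
python3 -m creep '[{"dx":0,"dy":0,"dz":8,"wx":0,"wy":0,"wz":0,"hand":-1},{"dx":-10,"dy":0,"dz":25,"wx":0,"wy":0,"wz":0,"hand":-1},{"dx":-20,"dy":0,"dz":35,"wx":0,"wy":0,"wz":0,"hand":-1},{"dx":-20,"dy":0,"dz":40,"wx":0,"wy":0,"wz":0,"hand":-1},{"dx":-20,"dy":0,"dz":40,"wx":0,"wy":0,"wz":0,"hand":-1}]'
python3 -m creep '[{"dx":-5,"dy":30,"dz":30,"wx":0,"wy":0,"wz":0,"hand":-1},{"dx":0,"dy":40,"dz":20,"wx":0,"wy":0,"wz":0,"hand":-1},{"dx":0,"dy":40,"dz":0,"wx":0,"wy":0,"wz":0,"hand":-1},{"dx":0,"dy":40,"dz":0,"wx":0,"wy":0,"wz":0,"hand":-1},{"dx":0,"dy":0,"dz":0,"wx":0,"wy":0,"wz":0,"hand":-1}]'
python3 -m creep '[{"dx":0,"dy":0,"dz":0,"wx":0,"wy":0,"wz":0,"hand":-1},{"dx":0,"dy":0,"dz":0,"wx":0,"wy":0,"wz":0,"hand":-1},{"dx":0,"dy":0,"dz":0,"wx":0,"wy":0,"wz":0,"hand":-1},{"dx":0,"dy":0,"dz":0,"wx":0,"wy":0,"wz":0,"hand":-1},{"dx":0,"dy":0,"dz":0,"wx":0,"wy":0,"wz":0,"hand":-1}]'
python3 - <<'E'
from h import *
im=vision.grab_frame('scene'); cv2.imwrite('pics/s4.png',im)
E
```

```text
time_s: 5.12
tcp_pos: [427.3, -243.2, 239.9]
tool_rot: [0.067, 0.995, -0.005, 0.075]
contact_force: [-0.2, -0.8, -0.1]
width: 0.2
grasp_force: 0.0
time_s: 5.75
tcp_pos: [422.8, -91.6, 288.9]
tool_rot: [0.066, 0.995, -0.005, 0.075]
contact_force: [0.5, -0.8, -0.1]
width: 0.3
grasp_force: 0.0
time_s: 6.38
tcp_pos: [423.6, -93.6, 288.6]
tool_rot: [0.067, 0.995, -0.005, 0.075]
contact_force: [0.3, -0.9, 0.5]
width: 0.3
grasp_force: 0.0
```

View pics/s4.png

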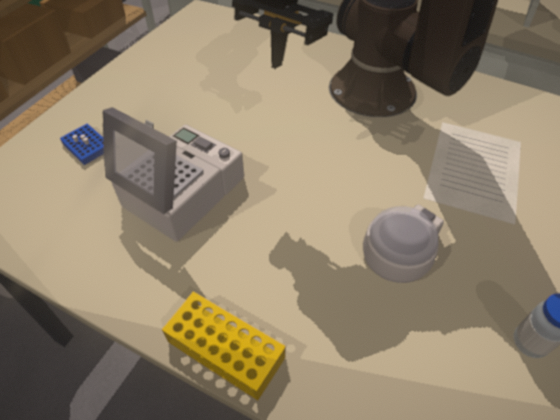

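The lid stands open, with its top edge from (107,112) to (172,150). The key at (203,144) is free and the arm is well clear. I'll let it settle for a moment, then hand in.

```bash
python3 -m creep '[{"dx":0,"dy":0,"dz":0,"wx":0,"wy":0,"wz":0,"hand":-1},{"dx":0,"dy":0,"dz":0,"wx":0,"wy":0,"wz":0,"hand":-1},{"dx":0,"dy":0,"dz":0,"wx":0,"wy":0,"wz":0,"hand":-1},{"dx":0,"dy":0,"dz":0,"wx":0,"wy":0,"wz":0,"hand":-1},{"dx":0,"dy":0,"dz":0,"wx":0,"wy":0,"wz":0,"hand":-1}]' >/dev/null
python3 - <<'E'
from h import *
a=cv2.imread('pics/s4.png'); b=vision.grab_frame('scene')
print('moved px near lid', (cv2.absdiff(a,b)[90:240,90:250].max(2)>40).sum())
print(ticket.job_done())
E
```

```text
moved px near lid 0
the job is handed in; nothing more can be done
None
```

The incubator's lid is standing open and at rest, the release key is free, the arm is clear of everything, and the centrifuge was not touched; the job is handed in, though no verdict came back.

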